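# Fit the spring retaining clip into the spindle groove

## Task

Lock the toothed pulley on the drive unit: pick up the steel spring clip by its two orange ears, pinching them together so that its ring spreads, lower it spread over the end of the spindle until it lies flat on the pulley, and let go so that the ring contracts into the groove. How far the spindle stands out of the housing differs each time, so feel for the pulley. Leave the roll of black tape and the spanner where they are.

Things in the scene. Friction and masses are not known exactly. Their poses are not given: they have to be found in the camera images.
- clip: Loose steel spring clip lying flat, ears up. Origin: ring centre on the underside; z up, x from brass pivot pin (x -37, 12.5 tall) to the front, where the two arms cross. A fixed saddle by the pivot and two half-ring arms on it, band 5 tall, 5-6 wide (mm). Arms rise at x 50 and run back over the ring to the ears. Released it spans x -43 to 48, y +-35 mm. Any yaw will do.
- clip_ears (a point): Point over the clip's ring centre, 47 mm up (clip axes), between the ears: orange upright plates 20 long, 4 thick, z 32 to 62 mm; springs push each out with 6 N, 14 N at the stop (grip 40 N). Released, splayed: 56 mm over front edges (x 7), 41 mm over rear ends (x -12). Pinched along y to the stop: parallel, 20 mm over outsides, x -6 to 14. Straps ahead of them, z 34-44, to x 52.
- clip_pass (a point): Point on the clip's underside 7 mm ahead (+x) of its origin. With the ears at their stop the clip passes over the spindle end if the axis is within 3 mm (x) and 2 mm (y) of this point. As the splayed ears are pinched they go forward relative to the ring, so the ring slips back (-x) in the fingers by 2 to 5 mm, mostly 4, and may end up to 5 mm lower in them. Let go in the oiled groove, the clip centres itself.
- clip_arm_a (a joint): Opening angle of the clip's arms (both move alike), rad: 0 released, 0.38 fully spread (ears at their stop); 0.06 when contracted in the groove, about 0.24 if it grips the thicker end of the spindle instead.
- drive_unit: Green drive unit, fixed on the bench: base plate 130 x 110 x 16 mm, housing 94 x 94 x 40 mm. Origin: centre of its underside on the bench, z up; the spindle axis is vertical through it. On the spindle sits an aluminium toothed pulley, 92 mm across, 20 mm thick, its flat top (where the clip must lie) 65 to 95 mm above the bench: differs each time, not measured.
- spindle_axis (a point): Point on the spindle axis at the housing top, 40 mm over the bench (not the height of the pulley). From the pulley top upward the spindle has: a groove 52 mm across, 6.5 mm tall, flaring in 3.5 mm to an end 59 mm across, 3.5 mm tall; a 4.5 mm chamfer to 50 mm. Its flat top is 18 mm above the pulley top; fingers holding the ears must stay 22 mm or more above the clip's underside to clear it.
- spanner_1: Flat steel open-ended spanner lying on the bench, 119 x 23 x 5 mm, origin centre of underside, long along its y; bystander.
- tape_black_roll: Black roll of tape lying on the bench, 82 mm across, 20 mm tall, origin centre of underside; bystander.
Things that resemble listed ones, but are neither listed nor needed, are in the scene too. What is shaped like the drive_unit but purple is not meant.

How it is judged:
On the way:
1. the clip is off the bench with its ears pinched, its ring spread (value of joint clip_arm_a above 0.2 rad and height (world z) of clip above 0.05 m), for 0.2 s.
At the end, for the whole second after the job is handed in: The clip is released and at rest in the groove: arms contracted to 0.03 to 0.12 rad (only possible around the groove), its origin within 5 mm of the spindle axis, lying level within 0.08 rad, 60 to 105 mm above the bench (value of joint clip_arm_a between 0.03 and 0.12 rad and horizontal distance between clip and drive_unit below 0.005 m and z of clip in the frame of drive_unit between 0.06 and 0.105 m and angle between clip's own z axis and vertical below 0.08 rad and linear speed of clip below 0.02 m/s); the robot touches nothing.
It fails at once if the tape roll or the spanner is pushed more than 30 mm (distance of any of spanner_1, tape_black_roll from where it was at the start of the episode above 0.03 m).
It also fails if it takes over 51 s, if anything falls off the work surface, if the arm or the gripper's body presses on something with over 40 N, if the wrist force passes 120 N, or if a joint passes its speed limit or range.

## Robot

A 6-joint arm with a two-finger parallel gripper is mounted at the origin on a cart in front of the work surface, level with it; the furniture and walls round the work are solid. World frame = base frame: x ahead of the robot, y to its left, z up, the work surface at z = 0. Lengths are in m, angles in rad, forces in N, time in s.
With the tool pointing down it reaches from about 0.325 to 0.875 m from the base axis. Payload 4.4 kg.
Tool frame: the origin (TCP) lies at the centre of the arm's flange, where the gripper is bolted on; the fingertips stand 173 mm ahead of it and the grasp point (between the pads) lies 155 mm ahead of it; z points along the fingers, y is the line along which they close (so a half turn about z gives the same grasp; the last joint's range is limited). The gripper opens to 85 mm and grips with 20 to 120 N. Pads are 22 mm wide; open, the fingers measure 114 mm over their backs; the gripper's body (76 mm by 85 mm) begins 54 mm behind the grasp point. The pads swing forward as they close: fully open they stand 13 mm farther back than shut.
Start: joints at [1.067, 0.207, 1.542, -0, 1.393, -0.15], TCP at [0.199, 0.54, 0.405] pointing down, gripper open.
Joint ranges: [-2.73, 2.73], [-0.86, 2.22], [0.23, 2.46], [-1.11, 4.25], [0.08, 2.63], [-2.82, 2.82]. Speed limits (rad/s): [2.79, 2.79, 3.14, 3.14, 3.14, 3.14].

## Interface

Orientations are given as a 3x3 rotation matrix whose columns are the frame's x, y, z axes.
In Python, from workcell import bot, viewer, regions_of gives the robot as it stands. The module is installed in compiled form; this text tells all that it offers.
- The arm moves only by the tool play_rows, never from a script. Its argument "increments" is a list of rows, each a list of 4 numbers: the shift along the tool's x, y, z scaled (see below), then the turn about the tool's z scaled (see below). In form: [[tx, ty, tz, spin], ...]. A call has exactly 8 rows; each row is the pose to reach, as a shift and turn from the pose commanded when the call began, along the tool's axes at that moment; what a row does not reach only later rows make up. The controller multiplies each number of a shift by 0.3 m and each number of a turn by 90 degrees. A row lasts 1/8 s, in which the tool goes at most 62.5 mm and 10.7 degrees, less where a joint would pass 70% of its speed; a pose out of reach is approached as far as the arm can. A call with a number of a shift or a turn outside -1 to 1 is refused whole. A call with a gripper value outside its range is refused whole. "grip" is the closure, from -1 (fully open) to 1 (shut), set as the call begins (left out, the last holds). The fingers move at their own pace and stop on an object; the grip force is fixed at half the most. Time passes only in rows, so rows that repeat a pose let the fingers close, or fill a call up. It gives the time, the measured TCP pose, the force, the opening and the grip force at its end, in the units of the state.
- bot.get_state(): the state, without advancing time (a new reading comes with each control period).
- viewer.grab_frame(name): name is "scene" or "top" or "wrist"; returns a dict with "image" (400x640x3 uint8, red, green, blue), "K" (3x3 intrinsics, pixels), "extrinsics" (4x4, takes a point from camera to world coordinates). Camera axes: x right, y down, z forward; pixel columns grow to the right and rows downward; lengths in m; the calibration is good to about 2 mm. A picture is of the moment at which its call begins. There is no depth.
- bot.finish_job(): hands the job in; it is judged then, once.
Trained networks look in the newest picture that a camera, given by its name, has taken for a name from the list of things; names that differ only in an ending like _2 or _b are one class to them, and where a whole thing is asked for, a point or a joint stands for the part that bears it (a point fixed in the world has none). Each returns a list of dicts, best first, with "conf" (0 to 1); they miss things now and then, are a little off and sometimes report something else, mostly with a low value. They report only what shows in the picture. A call takes as long as a camera call. They do not tell look-alikes from the thing itself.
- regions_of(camera, query): "mask" (400x640 bool, what is visible of it) and "pixel" ([column, row] in pixels, amid what is visible of it).
The state is a dict: "t": time; "q": joint angles; "joint_velocities": joint speeds; "tau": joint torques, N m; "tool_pos": TCP position; "tool_rot": TCP orientation; "ft_force": force on the tool from outside, world axes, zero at the start; "moment": the same for the moment, N m; "opening": opening from 0.0 (shut) to 1.0 (fully open); "grasp_force": force on a finger pad.
Only numpy, scipy, OpenCV 4.12 (cv2) and the standard library are available. Lean on these libraries where they do the work, as an engineer would, in place of code of your own. Each camera call takes 0.05 s, during which the arm holds its last target. There are 200 camera calls.

## Working session

There is one attempt and no reset: what is moved stays moved. The work goes in short steps, Python scripts to look and compute and a tool call to move; the robot and the scene stay as the last step left them, time stands still between calls to the robot, and variables do not carry over. Pictures are saved under pics/ and viewed, at most 12 in all, crops included, and the job is handed in when it is done.

Besides the shell and the picture viewer there is one more tool, called after "Request:" by a JSON object that holds its "api" and its "payload", one argument or row to a line. play_rows: Moves the arm, as the interface text tells. Shifts and turns lie within -1 to 1; 1 stands for 0.3 m of shift or 90 degrees of turn. Its arguments: {"type":"object","properties":{"increments":{"type":"array"},"grip":{"type":"number"}},"required":["increments"]}

```bash
mkdir -p pics
cat > h.py <<'E'
import numpy as np, cv2
from workcell import bot, viewer, regions_of
def grab(n,save=None):
    f=viewer.grab_frame(n)
    if save: cv2.imwrite('pics/'+save,f['image'][:,:,::-1])
    return f
def ray(f,px,z):
    K=f['K'];E=f['extrinsics'];d=E[:3,:3]@np.linalg.inv(K)@np.array([px[0],px[1],1.]);o=E[:3,3]
    return o+d*(z-o[2])/d[2]
def proj(f,P):
    E=np.linalg.inv(f['extrinsics']);p=f['K']@(E[:3,:3]@np.asarray(P,float).T+E[:3,3:4]);return (p[:2]/p[2]).T
E
python3 - <<'E'
from h import *
s=bot.get_state();print(s['t'],s['tool_pos'],np.round(s['tool_rot'],3).tolist(),s['opening'],s['ft_force'])
fr=[]
for n in ('top','scene'):
    f=grab(n);fr.append(f['image'])
    print(n,np.round(f['extrinsics'],3).tolist(),f['K'].tolist())
    for q in ('clip','drive_unit','spanner_1','tape_black_roll','clip_ears'):
        for r in regions_of(n,q):
            print(q,round(r['conf'],2),np.round(r['pixel']),r['mask'].sum(),np.round(ray(f,r['pixel'],0.0),3)[:2])
cv2.imwrite('pics/a.png',cv2.resize(np.vstack(fr),(480,600))[:,:,::-1]) if 0 else None
cv2.imwrite('pics/top.png',fr[0][:,:,::-1]);cv2.imwrite('pics/scene.png',fr[1][:,:,::-1])
E
```

```text
0.0 [0.19851437 0.53925693 0.40352255] [[-0.938, 0.346, -0.001], [0.346, 0.938, -0.002], [0.0, -0.002, -1.0]] 0.9960797971030434 [-0.01727467 -0.44479802  0.23878935]
top [[0.022, -0.99, 0.142, 0.399], [-1.0, -0.021, 0.008, -0.138], [-0.005, -0.142, -0.99, 1.074], [0.0, 0.0, 0.0, 1.0]] [[454.25998495566245, 0.0, 317.1548625164935], [0.0, 454.25998495566245, 194.72503110737205], [0.0, 0.0, 1.0]]
clip 0.56 [361. 197.] 320 [ 0.548 -0.234]
drive_unit 0.96 [254. 182.] 1166 [0.58  0.022]
drive_unit 0.61 [285. 252.] 2672 [ 0.415 -0.057]
spanner_1 0.56 [223. 129.] 196 [0.71  0.104]
tape_black_roll 0.98 [430. 244.] 827 [ 0.442 -0.396]
clip_ears 0.59 [342. 206.] 187 [ 0.527 -0.19 ]
scene [[0.734, -0.432, 0.524, 0.054], [-0.679, -0.489, 0.548, -0.657], [0.019, -0.758, -0.652, 0.674], [0.0, 0.0, 0.0, 1.0]] [[370.0508521561935, 0.0, 320.34545942518287], [0.0, 370.0508521561935, 207.47707583492095], [0.0, 0.0, 1.0]]
clip 0.93 [332. 228.] 257 [ 0.562 -0.173]
drive_unit 0.79 [258. 231.] 1879 [ 0.412 -0.052]
drive_unit 0.73 [292. 186.] 896 [0.6  0.04]
spanner_1 0.41 [326. 238.] 153 [ 0.526 -0.188]
tape_black_roll 0.89 [347. 298.] 437 [ 0.435 -0.35 ]
clip_ears 0.93 [339. 232.] 402 [ 0.564 -0.195]
```

View pics/top.png

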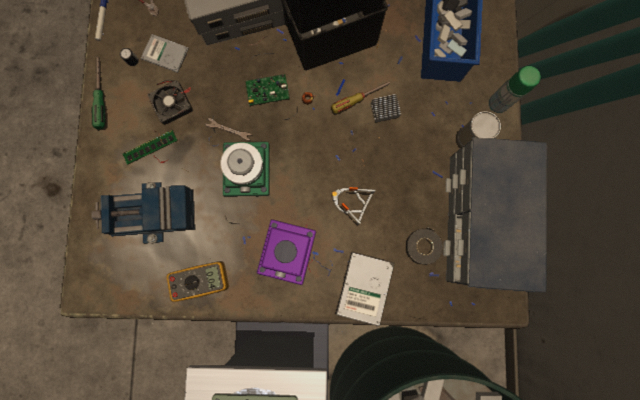

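View pics/scene.png

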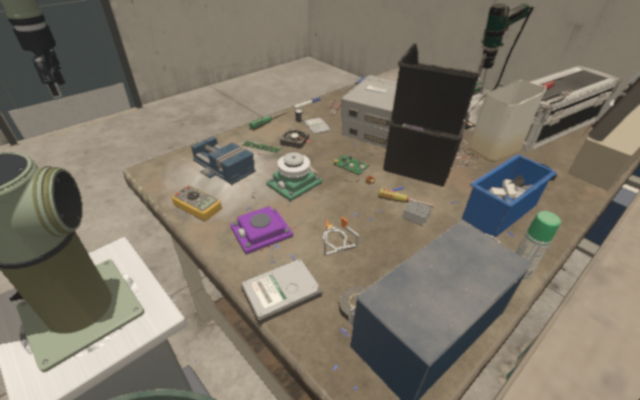

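The top view shows two drive-unit shapes: a green one at (245,168) and a purple one at (287,251). The green one with the pulley is the one meant. The clip is at (353,203), the tape roll at (425,245) and the spanner at (228,128). I'll enlarge to confirm.

Run:
```python
import cv2,numpy as np
a=cv2.imread('pics/top.png');b=cv2.imread('pics/scene.png')
z=lambda i,x,y,w,h:cv2.resize(i[y:y+h,x:x+w],(400,300),interpolation=cv2.INTER_CUBIC)
cv2.imwrite('pics/c1.png',np.vstack([np.hstack([z(a,322,174,64,48),z(a,205,132,80,60*1)]),np.hstack([z(b,308,206,64,48),z(b,255,140,80,60)])]))
```

```text
(no output)
```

View pics/c1.png

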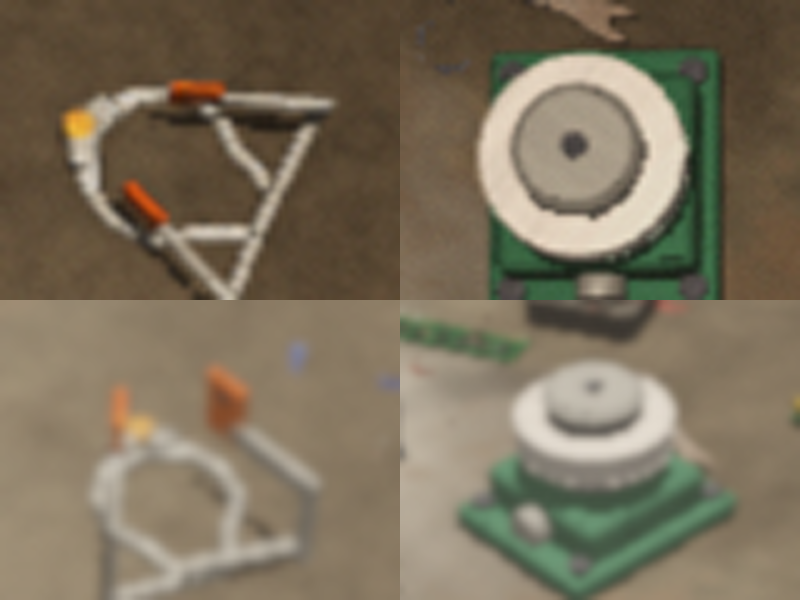

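Confirmed. The green unit has the white pulley and the grey spindle. The clip's brass pivot is at about (334.5,194) in the top view, its orange ears are at (353.5,189) and (345,206.5), and its front points right and down. Next I'll work out the rough pose and move above it.

```bash
cat >> h.py <<'E'
def plan(pos,xdir=None):
    """shift/turn numbers from the present pose to TCP pos with tool y along angle given (world, deg) """
    s=bot.get_state();R=s['tool_rot'];d=R.T@(np.array(pos)-s['tool_pos'])/0.3
    out=[round(v,3) for v in d]
    if xdir is not None:
        y=R[:,1];a=np.degrees(np.arctan2(y[1],y[0]));da=(xdir-a+90)%180-90
        out.append(round(-da/90,3))  # tool z down: turn sign flips
    print('plan',out,'t',round(s['t'],2),'pos',np.round(s['tool_pos'],4),'yaw_y',round(np.degrees(np.arctan2(R[1,1],R[0,1])),1),'q6',round(s['q'][5],2),'F',np.round(s['ft_force'],1),'op',round(s['opening'],3))
E
python3 - <<'E'
from h import *
f=grab('top')
P=ray(f,(334.5,194),.0125);A=ray(f,(353.5,188.6),.06);B=ray(f,(345.2,206.5),.06)
print(P,A,B);m=(A+B)/2;d=(m-P)[:2];print(m,np.linalg.norm(d),np.degrees(np.arctan2(d[1],d[0])),np.linalg.norm(A-B))
d/=np.linalg.norm(d);c=P[:2]+.037*d;print('c',c)
for z in (.085,.1,.115): print(ray(f,(205+172*.2,132+148*.2),z))
plan([c[0]-0.0,c[1],.40],np.degrees(np.arctan2(d[1],d[0]))+90)
E
```

```text
[ 0.55349991 -0.17064255  0.0125    ] [ 0.55981798 -0.21189442  0.06      ] [ 0.5187068  -0.19369851  0.06      ]
[ 0.53926239 -0.20279647  0.06      ] 0.03516506238745401 -113.88341873119866 0.04495798805884123
c [ 0.53851946 -0.20447428]
[0.61121244 0.04435448 0.085     ]
[0.60798743 0.04158718 0.1       ]
[0.60476241 0.03881989 0.115     ]
plan [np.float64(-1.92), np.float64(-1.936), np.float64(0.016), np.float64(-0.959)] t 0.65 pos [0.1987 0.5396 0.4047] yaw_y 69.8 q6 -0.15 F [-0.1  0.6 -0.8] op 1.006
```

Request:
{"api": "play_rows", "payload": {
  "increments": [
    [-0.12, -0.12, 0, 0.06],
    [-0.24, -0.24, 0, 0.12],
    [-0.36, -0.36, 0, 0.19],
    [-0.48, -0.48, 0, 0.25],
    [-0.6, -0.6, 0, 0.31],
    [-0.72, -0.72, 0, 0.38],
    [-0.84, -0.84, 0, 0.44],
    [-0.96, -0.96, 0, 0.5]
  ],
  "grip": -1
}}

```text
t: 1.65
tool_pos: [0.3698, 0.1683, 0.4051]
tool_rot: [[-0.417, 0.909, 0.001], [0.909, 0.417, 0.0], [-0.0, 0.001, -1.0]]
ft_force: [-0.1, -0.3, -0.3]
opening: 0.998
grasp_force: 0.0
```

Run:
```python
from h import *
plan([.539,-.204,.40],-24)
```

```text
plan [np.float64(-1.363), np.float64(-0.004), np.float64(0.017), np.float64(0.54)] t 1.65 pos [0.3698 0.1683 0.4051] yaw_y 24.6 q6 -0.22 F [-0.1 -0.3 -0.3] op 0.998
```

Request:
{"api": "play_rows", "payload": {
  "increments": [
    [-0.13, 0, 0, 0.06],
    [-0.25, 0, 0, 0.12],
    [-0.38, 0, 0, 0.19],
    [-0.5, 0, 0, 0.25],
    [-0.63, 0, 0, 0.31],
    [-0.76, 0, 0, 0.38],
    [-0.88, 0, 0, 0.44],
    [-1, 0, 0, 0.52]
  ]
}}

```text
t: 2.65
tool_pos: [0.4956, -0.1038, 0.4048]
tool_rot: [[0.379, 0.925, 0.0], [0.925, -0.379, -0.0], [0.0, 0.0, -1.0]]
ft_force: [-1.1, -0.1, -0.4]
opening: 0.997
grasp_force: 0.0
```

Run:
```python
from h import *
plan([.539,-.204,.40],-24)
f=grab('wrist','w1.png')
E=f['extrinsics'];print(np.round(E,4).tolist(),f['K'].tolist())
s=bot.get_state();print('cam in tool',np.round(s['tool_rot'].T@(E[:3,3]-s['tool_pos']),4),np.round(s['tool_rot'].T@E[:3,:3],3).tolist())
for q in ('clip','drive_unit','clip_ears'):
    for r in regions_of('wrist',q): print(q,round(r['conf'],2),np.round(r['pixel']),r['mask'].sum())
print(proj(f,[[.539,-.204,0],[.608,.0416,.1]]))
```

```text
plan [np.float64(-0.254), np.float64(0.26), np.float64(0.016), np.float64(0.019)] t 2.65 pos [ 0.4956 -0.1038  0.4048] yaw_y -22.3 q6 0.01 F [-1.1 -0.1 -0.4] op 0.997
[[0.9251, -0.3611, -0.1176, 0.5253], [-0.3798, -0.8792, -0.2877, -0.0297], [0.0005, 0.3108, -0.9505, 0.3734], [0.0, 0.0, 0.0, 1.0]] [[291.0179240835315, 0.0, 321.36395609159615], [0.0, 291.0179240835315, 203.334078509789], [0.0, 0.0, 1.0]]
cam in tool [ 0.0825 -0.0037  0.0314] [[0.004, -0.951, -0.308], [1.0, 0.005, -0.002], [0.004, -0.308, 0.951]]
clip 0.74 [365. 246.] 551
clip 0.73 [375. 242.] 1408
drive_unit 0.91 [339.  44.] 4207
drive_unit 0.79 [250. 165.] 9011
clip_ears 0.91 [372. 241.] 1502
[[378.0999465  226.61230603]
 [383.79496545 -21.58556233]]
```

View pics/w1.png

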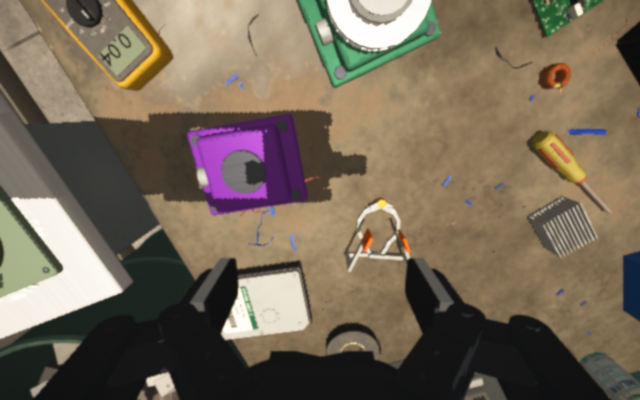

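The wrist view shows the clip at (380,235) with its pivot at (381,204) and ears at (368,240) and (404,242). The green unit is cut off at the top, and the purple decoy is at (245,170). I'll go over the green unit first to measure its axis.

Request:
{"api": "play_rows", "payload": {
  "increments": [
    [0.1, 0.02, 0, 0],
    [0.2, 0.05, -0.02, 0],
    [0.3, 0.07, -0.05, 0],
    [0.4, 0.1, -0.08, 0],
    [0.5, 0.12, -0.1, 0],
    [0.58, 0.14, -0.1, 0],
    [0.58, 0.14, -0.1, 0],
    [0.58, 0.14, -0.1, 0]
  ]
}}

```text
t: 3.85
tool_pos: [0.5986, 0.0434, 0.4344]
tool_rot: [[0.374, 0.928, -0.001], [0.928, -0.374, -0.0], [-0.001, -0.001, -1.0]]
ft_force: [0.1, -0.2, 0.8]
opening: 1.0
grasp_force: 0.0
```

Run:
```python
from h import *
f=grab('wrist','w2.png');np.savez('w2.npz',**f)
s=bot.get_state();print(s['t'],s['tool_pos'])
t=viewer.grab_frame('top');np.savez('top.npz',**t)
print(proj(f,[[.608,.0416,.1],[.608,.0416,.04]]))
```

```text
3.9 [0.59865884 0.04297837 0.43451814]
[[330.97717795 184.412534  ]
 [329.53492128 172.59471312]]
```

View pics/w2.png

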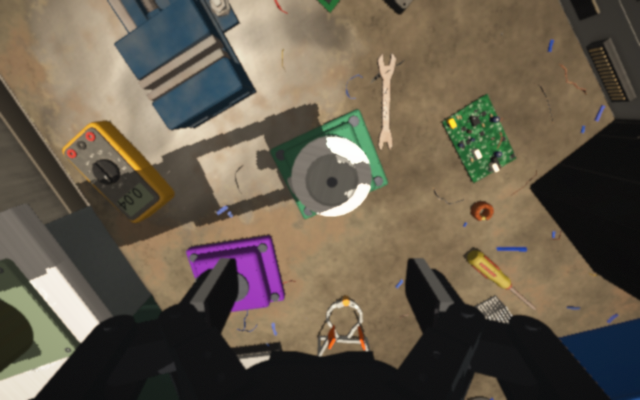

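```bash
cat > fit.py <<'E'
from h import *
from scipy.ndimage import map_coordinates,gaussian_filter
from scipy.optimize import minimize
w=dict(np.load('w2.npz'));t=dict(np.load('top.npz'));t['image']=cv2.imread('pics/top.png')[:,:,::-1]
th=np.linspace(0,2*np.pi,180,endpoint=False);C=np.c_[np.cos(th),np.sin(th),0*th]
def circ(f,c,r,sig):
    im=gaussian_filter(f['image'].astype(float).mean(2),sig)
    a=proj(f,c+C*(r+.0015));b=proj(f,c+C*(r-.0015))
    s=lambda p:map_coordinates(im,[p[:,1],p[:,0]],order=1)
    return np.minimum(abs(s(a)-s(b)),25).mean()
def score(p,fs,sig=.7):
    c=np.array([p[0],p[1],0]);z=p[2];e=np.array([0,0,1])
    return -sum(circ(f,c+e*z,.046,sig)+.5*circ(f,c+e*(z+.018),.025,sig)+.5*circ(f,c+e*(z+.0135),.0295,sig) for f in fs)
for nm,fs in (('top',[t]),('wrist',[w]),('both',[t,w])):
    best=None
    for z in np.arange(.065,.0951,.005):
        for dx in (-.006,0,.006):
            for dy in (-.006,0,.006):
                for_=minimize(score,[.608+dx,.0416+dy,z],args=(fs,),method='Nelder-Mead',options=dict(initial_simplex=np.array([[.608+dx,.0416+dy,z]]*4)+np.vstack([np.zeros(3),np.eye(3)*.004])))
                if best is None or for_.fun<best.fun: best=for_
    print(nm,np.round(best.x,4),round(best.fun,2))
x=best.x
for f,n in((w,'w'),(t,'t')):
    im=cv2.resize(f['image'][:,:,::-1],None,fx=4,fy=4,interpolation=cv2.INTER_CUBIC)
    for r,z in((.046,0),(.025,.018),(.0295,.0135)):
        cv2.polylines(im,[(proj(f,np.r_[x[:2],x[2]+z]+C*r)*4+1.5).astype(int)],True,(0,0,255),1)
    u=(proj(f,[x])[0]*4).astype(int);cv2.imwrite(f'pics/o{n}.png',im[u[1]-200:u[1]+200,u[0]-200:u[0]+200])
cv2.imwrite('pics/o.png',np.hstack([cv2.imread('pics/ow.png'),cv2.imread('pics/ot.png')]))
E
python3 fit.py
```

```text
Still running in the background as job /tmp/bash_jobs.1000/47fb482d2a34 (pid 639). You'll get a notice when it ends.
```

```bash
kill -- -$(cat /tmp/bash_jobs.1000/47fb482d2a34/pid); 
sed -i "s/    im=gaussian_filter.*/    im=f['g']/; s/^th=/for f in (w,t): f['g']=gaussian_filter(f['image'].astype(float).mean(2),.7)\nth=/; s/np.arange(.065,.0951,.005)/(.07,.08,.09)/; s/in (-.006,0,.006)/in (-.004,.004)/" fit.py; sed -i "s/^w=dict.*/w={k:v for k,v in np.load('w2.npz').items()};t={k:v for k,v in np.load('top.npz').items()};t['image']=cv2.imread('pics\/top.png')[:,:,::-1]/" fit.py; time timeout 100 env OPENBLAS_NUM_THREADS=1 python3 fit.py
```

```text
top [0.5985 0.0315 0.1385] -48.79
wrist [0.6092 0.0428 0.0818] -39.16
both [0.6091 0.043  0.0825] -85.34
real	0m1.480s
user	0m1.272s
sys	0m0.121s
```

View pics/o.png

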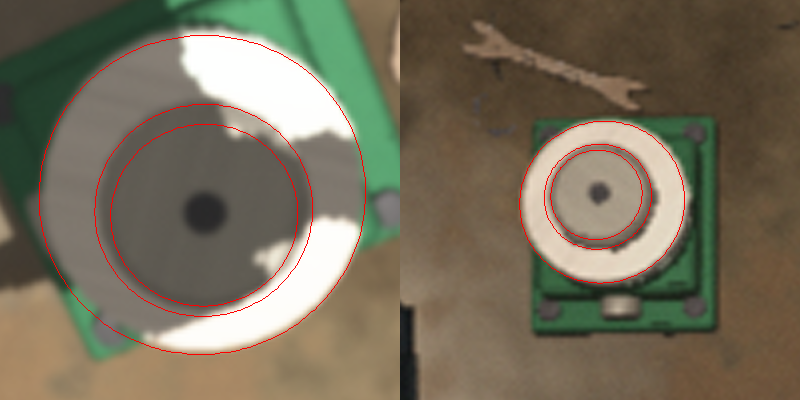

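The overlay fits in both views, with the hole centre matching within 1 px, so the spindle axis is at about (0.609, 0.043) and the pulley top at about 0.08. Next, the clip.

Run:
```python
from h import *
plan([.535,-.213,.36],-24)
```

```text
plan [np.float64(-0.87), np.float64(0.123), np.float64(0.249), np.float64(0.022)] t 3.95 pos [0.5987 0.0427 0.4346] yaw_y -22.0 q6 0.31 F [-0.4  1.   0.8] op 0.999
```

Request:
{"api": "play_rows", "payload": {
  "increments": [
    [-0.15, 0.02, 0.03, 0],
    [-0.3, 0.05, 0.07, 0.01],
    [-0.45, 0.07, 0.1, 0.02],
    [-0.6, 0.09, 0.14, 0.02],
    [-0.75, 0.11, 0.19, 0.02],
    [-0.87, 0.12, 0.25, 0.02],
    [-0.87, 0.12, 0.25, 0.02],
    [-0.87, 0.12, 0.25, 0.02]
  ]
}}

```text
t: 4.95
tool_pos: [0.5346, -0.2126, 0.36]
tool_rot: [[0.405, 0.914, 0.0], [0.914, -0.405, 0.0], [0.001, 0.0, -1.0]]
ft_force: [0.6, 1.1, 0.2]
opening: 1.0
grasp_force: 0.0
```

Run:
```python
from h import *
f=grab('wrist','w3.png');np.savez('w3.npz',**f)
plan([.539,-.204,.36],-24)
hsv=cv2.cvtColor(f['image'],cv2.COLOR_RGB2HSV)
u=proj(f,[[.539,-.204,0.03]])[0].astype(int);print(u)
x0,y0=max(u[0]-80,0),max(u[1]-60,0)
c=f['image'][y0:y0+120,x0:x0+160,::-1];print(x0,y0,c.shape);cv2.imwrite('pics/w3c.png',cv2.resize(c,None,fx=5,fy=5,interpolation=cv2.INTER_CUBIC))
```

```text
plan [np.float64(0.03), np.float64(0.001), np.float64(0.001), np.float64(0.002)] t 5.0 pos [ 0.535  -0.2121  0.3604] yaw_y -23.8 q6 -0.11 F [ 0.9 -0.1  1.3] op 1.001
[322 178]
242 118 (120, 160, 3)
```

View pics/w3c.png

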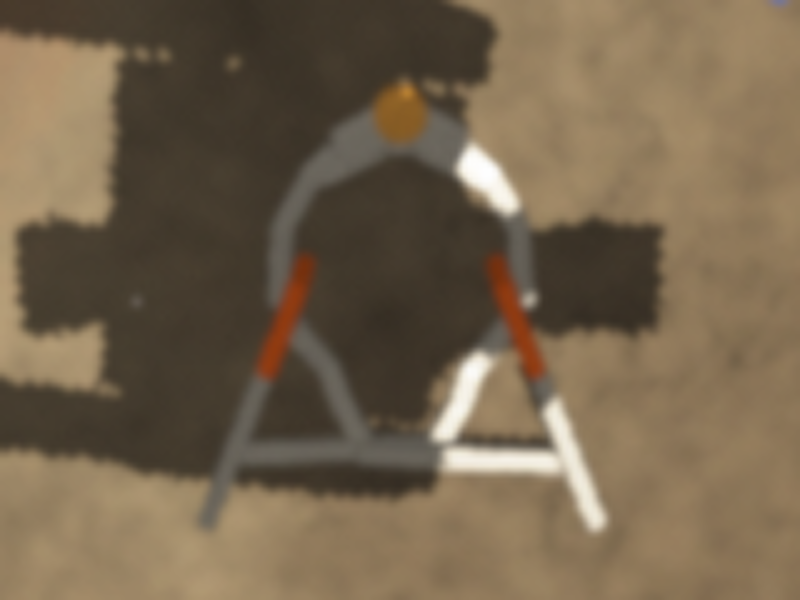

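The crop shows the clip symmetric about column 401. The pivot is at (400,112), the rear ends of the ears at (308,258) and (494,258), and the front ends at (266,378) and (540,378). I'll fit the pose.

Run:
```python
from h import *
from scipy.optimize import least_squares
f={k:v for k,v in np.load('w3.npz').items()}
u=np.array([[400,112],[308,256],[494,256],[265,380],[541,380]])/5-.4+[242,118]
M=np.array([[-.037,0,.0125],[-.012,-.0185,.062],[-.012,.0185,.062],[.007,-.026,.062],[.007,.026,.062]])
def T(p):
    c,s=np.cos(p[2]),np.sin(p[2]);return M@np.array([[c,-s,0],[s,c,0],[0,0,1]]).T+[p[0],p[1],0]
# left in image = one y side: try both
for sg in (1,-1):
    M[:,1]*=-1
    r=least_squares(lambda p:(proj(f,T(p))-u).ravel(),[.539,-.204,np.radians(-114)])
    print(np.round(r.x[:2],4),np.degrees(r.x[2]),r.cost,np.round(r.fun.reshape(-1,2),1).tolist())
    if r.cost<50: b=r.x
d=np.array([np.cos(b[2]),np.sin(b[2])]);print('mid ears',b[:2])
g=np.r_[b[:2]-.003*d,.155+.045]
plan([*g[:2],.30],np.degrees(b[2])+90);plan(g,np.degrees(b[2])+90)
```

```text
[ 0.5455 -0.1883] 65.24423249896715 2581.9567641951644 [[-0.1, 52.4], [-1.0, 12.2], [1.1, 12.7], [-0.7, -32.9], [0.6, -32.1]]
[ 0.5395 -0.2018] -113.65795471825568 15.661186173165799 [[0.1, -1.1], [-1.2, 2.9], [1.4, 2.7], [0.1, -2.2], [-0.4, -2.5]]
mid ears [ 0.53945612 -0.20176969]
plan [np.float64(0.048), np.float64(-0.001), np.float64(0.201), np.float64(-0.002)] t 5.0 pos [ 0.535  -0.2121  0.3604] yaw_y -23.8 q6 -0.11 F [ 0.9 -0.1  1.3] op 1.001
plan [np.float64(0.047), np.float64(-0.001), np.float64(0.535), np.float64(-0.002)] t 5.0 pos [ 0.535  -0.2121  0.3604] yaw_y -23.8 q6 -0.11 F [ 0.9 -0.1  1.3] op 1.001
```

Request:
{"api": "play_rows", "payload": {
  "increments": [
    [0.02, 0, 0.1, 0],
    [0.038, 0, 0.2, 0],
    [0.038, 0, 0.3, 0],
    [0.038, 0, 0.38, 0],
    [0.038, 0, 0.45, 0],
    [0.038, 0, 0.5, 0],
    [0.038, 0, 0.534, 0],
    [0.038, 0, 0.534, 0]
  ]
}}

```text
t: 6.0
tool_pos: [0.5395, -0.2016, 0.1991]
tool_rot: [[0.403, 0.915, -0.001], [0.915, -0.403, 0.0], [0.0, -0.001, -1.0]]
ft_force: [0.5, -0.0, -0.2]
opening: 0.997
grasp_force: 0.0
```

Run:
```python
from h import *
f=grab('wrist','w4.png')
plan([.5395,-.2018,.2],-23.66)
```

```text
plan [np.float64(-0.0), np.float64(-0.001), np.float64(-0.001), np.float64(-0.001)] t 6.05 pos [ 0.5398 -0.2019  0.1998] yaw_y -23.8 q6 -0.09 F [ 0.8 -1.  -0.3] op 0.999
```

View pics/w4.png

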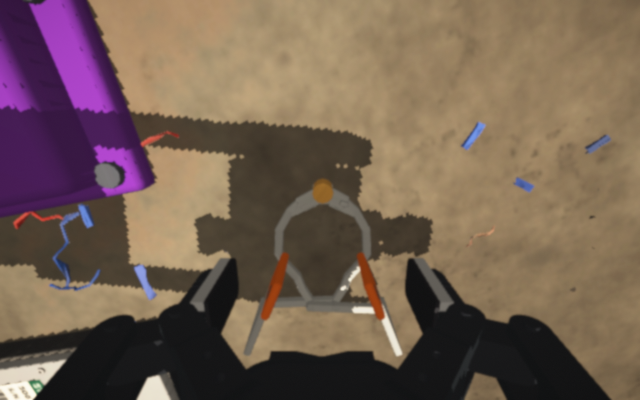

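The ears at (275,285) and (370,285) sit centred between the pads at (236,280) and (408,280). Closing the gripper.

Request:
{"api": "play_rows", "payload": {
  "increments": [
    [0, 0, 0, 0],
    [0, 0, 0, 0],
    [0, 0, 0, 0],
    [0, 0, 0, 0],
    [0, 0, 0, 0],
    [0, 0, 0, 0],
    [0, 0, 0, 0],
    [0, 0, 0, 0]
  ],
  "grip": 1
}}

```text
t: 7.05
tool_pos: [0.5422, -0.2049, 0.2048]
tool_rot: [[0.403, 0.915, 0.009], [0.915, -0.403, -0.008], [-0.004, 0.011, -1.0]]
ft_force: [-1.2, -3.4, 14.0]
opening: 0.202
grasp_force: 60.5
```

Request:
{"api": "play_rows", "payload": {
  "increments": [
    [0, 0, -0.05, 0],
    [0, 0, -0.1, 0],
    [0, 0, -0.15, 0],
    [0, 0, -0.2, 0],
    [0, 0, -0.25, 0],
    [0, 0, -0.3, 0],
    [0, 0, -0.36, 0],
    [0, 0, -0.36, 0]
  ]
}}

```text
t: 8.05
tool_pos: [0.5403, -0.2024, 0.3099]
tool_rot: [[0.404, 0.915, 0.004], [0.915, -0.404, -0.002], [-0.0, 0.005, -1.0]]
ft_force: [-0.0, -0.6, -1.4]
opening: 0.198
grasp_force: 59.6
```

Run:
```python
from h import *
f=grab('wrist','w5.png');np.savez('w5.npz',**f)
plan([.609,.043,.36],-23.66)
```

```text
plan [np.float64(0.841), np.float64(-0.119), np.float64(-0.172), np.float64(-0.002)] t 8.1 pos [ 0.5398 -0.2022  0.3086] yaw_y -23.8 q6 -0.09 F [ 0.3  0.3 -1.4] op 0.2
```

View pics/w5.png

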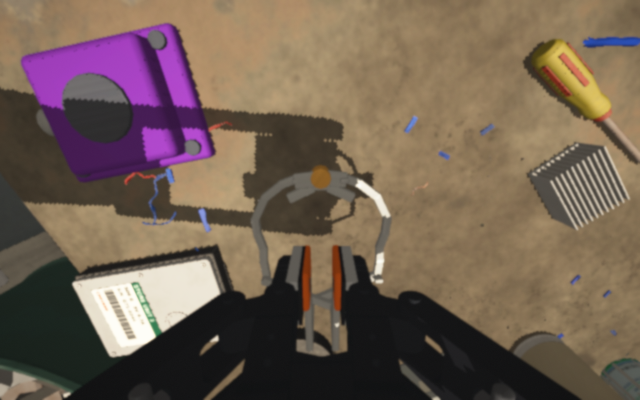

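The clip is held with its ears pinched parallel at (306,280) and (337,280), its ring spread, and its pivot at (320,177). I'll locate it in the tool frame.

Run:
```python
from h import *
f={k:v for k,v in np.load('w5.npz').items()}
hsv=cv2.cvtColor(f['image'],cv2.COLOR_RGB2HSV)[160:200,300:345]
m=(hsv[:,:,1]>140)&(hsv[:,:,0]>8)&(hsv[:,:,0]<25)&(hsv[:,:,2]>70);yy,xx=np.nonzero(m);u=np.array([xx.mean()+300,yy.mean()+160]);print(u,m.sum(),xx.min()+300,xx.max()+300,yy.min()+160,yy.max()+160)
s=bot.get_state();R=s['tool_rot'];E=f['extrinsics']
for zc in (.197,.2,.203,.206):
    o=R.T@(E[:3,3]-s['tool_pos']);d=R.T@E[:3,:3]@np.linalg.inv(f['K'])@np.r_[u,1]
    p=o+d*(zc-.0125-.001-o[2])/d[2];a=np.array([p[0]-.044,p[1],zc])
    print(zc,'pivot',np.round(p,4),'pass',np.round(a,4))
    tgt=np.array([.609,.043,0])-np.r_[(R@a)[:2],0];tgt[2]=.36;plan(tgt)
```

```text
[320.20571429 176.21428571] 350 311 329 165 187
0.197 pivot [ 0.0449 -0.0002  0.1835] pass [ 0.0009 -0.0002  0.197 ]
plan [np.float64(0.838), np.float64(-0.12), np.float64(-0.172)] t 8.1 pos [ 0.5398 -0.2022  0.3086] yaw_y -23.8 q6 -0.09 F [ 0.3  0.3 -1.4] op 0.2
0.2 pivot [ 0.0443 -0.0002  0.1865] pass [ 0.0003 -0.0002  0.2   ]
plan [np.float64(0.84), np.float64(-0.12), np.float64(-0.172)] t 8.1 pos [ 0.5398 -0.2022  0.3086] yaw_y -23.8 q6 -0.09 F [ 0.3  0.3 -1.4] op 0.2
0.203 pivot [ 0.0436 -0.0002  0.1895] pass [-4.00e-04 -2.00e-04  2.03e-01]
plan [np.float64(0.842), np.float64(-0.12), np.float64(-0.172)] t 8.1 pos [ 0.5398 -0.2022  0.3086] yaw_y -23.8 q6 -0.09 F [ 0.3  0.3 -1.4] op 0.2
0.206 pivot [ 0.0429 -0.0002  0.1925] pass [-1.10e-03 -2.00e-04  2.06e-01]
plan [np.float64(0.845), np.float64(-0.12), np.float64(-0.172)] t 8.1 pos [ 0.5398 -0.2022  0.3086] yaw_y -23.8 q6 -0.09 F [ 0.3  0.3 -1.4] op 0.2
```

Request:
{"api": "play_rows", "payload": {
  "increments": [
    [0.05, 0, -0.1, 0],
    [0.18, -0.02, -0.17, 0],
    [0.33, -0.05, -0.17, 0],
    [0.48, -0.07, -0.17, 0],
    [0.63, -0.09, -0.17, 0],
    [0.76, -0.11, -0.17, 0],
    [0.845, -0.118, -0.17, 0],
    [0.845, -0.118, -0.17, 0]
  ]
}}

```text
t: 9.1
tool_pos: [0.6094, 0.046, 0.3572]
tool_rot: [[0.401, 0.916, -0.002], [0.916, -0.401, 0.0], [-0.001, -0.002, -1.0]]
ft_force: [-0.5, -0.5, -1.7]
opening: 0.2
grasp_force: 59.6
```

Run:
```python
from h import *
f=grab('wrist');np.savez('w6.npz',**f)
plan([.6096,.0444,.36],-23.66)
im=f['image'][:,:,::-1].copy();th=np.linspace(0,6.283,90)
im=cv2.resize(im,None,fx=3,fy=3,interpolation=cv2.INTER_CUBIC)
for z,r in((.0825,.046),(.0965,.0295),(.1005,.025)):
    cv2.polylines(im,[(3*proj(f,np.c_[.609+r*np.cos(th),.043+r*np.sin(th),0*th+z])+1).astype(int)],True,(0,0,255),1)
s=bot.get_state();R=s['tool_rot']
T=lambda q:(3*proj(f,np.array(q)@R.T+s['tool_pos'])+1).astype(int)
# predicted pivot pin top (r 4) for the assumed pass x=-.0015
cv2.polylines(im,[T(np.c_[.0425+.004*np.cos(th),.004*np.sin(th),0*th+.1895])],True,(255,0,0),1)
print(T([[.0425,0,.1895]]))
cv2.imwrite('pics/w6.png',im[300:900,560:1360])
```

```text
plan [np.float64(-0.001), np.float64(0.002), np.float64(-0.009), np.float64(-0.001)] t 9.15 pos [0.6092 0.0448 0.3573] yaw_y -23.7 q6 0.35 F [ 0.4 -0.3 -0.9] op 0.201
[[970 544]]
```

View pics/w6.png

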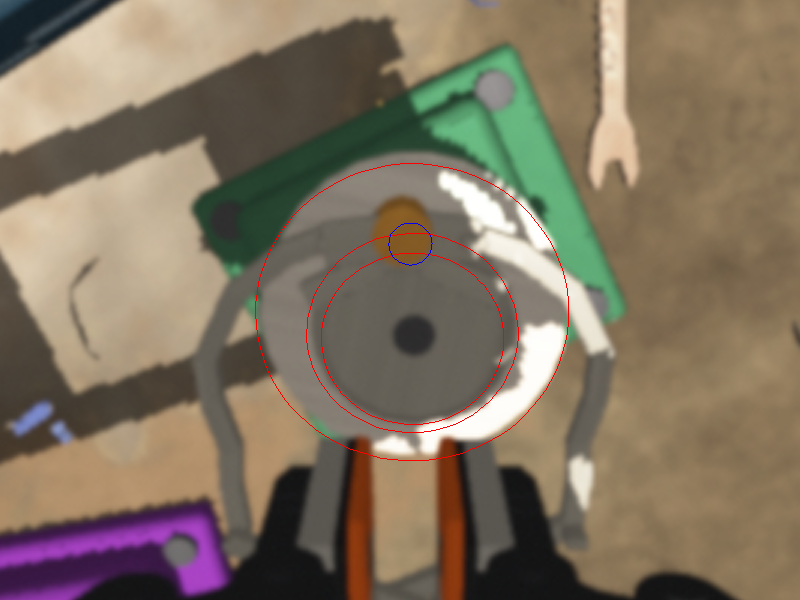

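The view shows the clip ring around the spindle, with the spindle hole at (413,335) in the crop. The pulley edge is about 3 px off my overlay, so its height is probably lower than I assumed. Refitting with all the views.

```bash
cat > fit2.py <<'E'
from h import *
from scipy.ndimage import map_coordinates,gaussian_filter
from scipy.optimize import minimize
L=lambda n:{k:v for k,v in np.load(n).items()}
w,t,v=L('w2.npz'),L('top.npz'),L('w6.npz');t['image']=cv2.imread('pics/top.png')[:,:,::-1]
for f in (w,t,v): f['g']=gaussian_filter(f['image'].astype(float),(.7,.7,0))
th=np.linspace(0,2*np.pi,180,endpoint=False);C=np.c_[np.cos(th),np.sin(th),0*th]
def circ(f,c,r):
    s=lambda p:np.array([map_coordinates(f['g'][:,:,k],[p[:,1],p[:,0]],order=1) for k in range(3)])
    return np.minimum(abs(s(proj(f,c+C*(r+.0015)))-s(proj(f,c+C*(r-.0015)))).mean(0),20).mean()
def score(p,z,f):
    c=np.array([p[0],p[1],z]);e=np.array([0,0,1])
    return -(circ(f,c,.046)+.5*circ(f,c+e*.018,.025)+.5*circ(f,c+e*.0135,.0295))
for z in np.arange(.062,.0981,.004):
    o=[]
    for f in (w,t,v):
        b=min((minimize(score,x0,args=(z,f),method='Nelder-Mead',options=dict(initial_simplex=np.array([x0,x0+[.003,0],x0+[0,.003]]))) for x0 in (np.array([.609+a,.043+c]) for a in(-.003,.003) for c in(-.003,.003))),key=lambda r:r.fun)
        o+=[np.round(b.x,4).tolist(),round(b.fun,1)]
    print(round(z,3),*o)
E
OPENBLAS_NUM_THREADS=1 timeout 200 python3 fit2.py
```

```text
0.062 [0.6085, 0.0396] -28.4 [0.6132, 0.0445] -37.8 [0.6148, 0.044] -20.9
0.066 [0.6087, 0.0406] -31.3 [0.6122, 0.0437] -37.7 [0.6068, 0.0363] -26.0
0.07 [0.6093, 0.0414] -32.6 [0.6113, 0.0429] -37.7 [0.6068, 0.0394] -26.8
0.074 [0.609, 0.0416] -33.2 [0.6106, 0.0447] -37.7 [0.6092, 0.0432] -27.8
0.078 [0.6086, 0.0424] -33.6 [0.6099, 0.0438] -37.9 [0.6109, 0.0428] -29.0
0.082 [0.6092, 0.0428] -33.9 [0.6091, 0.043] -38.1 [0.6107, 0.0438] -29.8
0.086 [0.6096, 0.0442] -33.4 [0.6085, 0.0422] -38.3 [0.6114, 0.0453] -29.9
0.09 [0.6094, 0.0454] -32.9 [0.6077, 0.0415] -38.4 [0.6117, 0.0469] -29.2
0.094 [0.6102, 0.0465] -32.1 [0.609, 0.0387] -38.2 [0.6124, 0.0491] -27.7
0.098 [0.6107, 0.0473] -30.7 [0.6061, 0.0402] -38.5 [0.6126, 0.0514] -25.5
```

Run:
```python
from h import *
f={k:v for k,v in np.load('w6.npz').items()}
xh=np.array([.403,.915]);yh=np.array([.915,-.403])
for row in (176.5,178.5):
  for zc in (.2,.204):
    p=ray(f,(320.6,row),.3575-zc+.0125)[:2]-.044*xh
    for sp in ([.6107,.0438],[.6112,.0449]):
        d=np.array(sp)-p;print(row,zc,np.round(p,4),'need dx,dy tool mm',np.round([d@xh*1e3,d@yh*1e3],1))
u=proj(f,[[.611,.0445,.102]]);print(u)
hsv=cv2.cvtColor(f['image'],cv2.COLOR_RGB2HSV)
m=(hsv[:,:,1]>120)&(hsv[:,:,0]>8)&(hsv[:,:,0]<22);m[:160]=0;m[192:]=0;m[:,:305]=0;m[:,340:]=0
for r in range(162,192): 
    x=np.nonzero(m[r])[0]
    if len(x): print(r,x.min(),x.max(),f['image'][r,321])
```

```text
176.5 0.2 [0.6081 0.0468] need dx,dy tool mm [-1.7  3.6]
176.5 0.2 [0.6081 0.0468] need dx,dy tool mm [-0.5  3.6]
176.5 0.204 [0.6077 0.046 ] need dx,dy tool mm [-0.8  3.6]
176.5 0.204 [0.6077 0.046 ] need dx,dy tool mm [0.4 3.6]
178.5 0.2 [0.6076 0.0458] need dx,dy tool mm [-0.6  3.6]
178.5 0.2 [0.6076 0.0458] need dx,dy tool mm [0.6 3.6]
178.5 0.204 [0.6072 0.0449] need dx,dy tool mm [0.4 3.6]
178.5 0.204 [0.6072 0.0449] need dx,dy tool mm [1.6 3.6]
[[325.36340955 211.69826335]]
166 318 323 [111  81  45]
167 316 325 [110  76  33]
168 314 326 [119  81  34]
169 313 327 [131  90  36]
170 313 327 [137  94  38]
171 313 327 [138  95  38]
172 313 328 [137  94  37]
173 312 329 [135  93  37]
174 312 329 [133  91  36]
175 312 329 [132  91  37]
176 311 330 [130  89  36]
177 311 330 [130  89  36]
178 311 330 [130  89  36]
179 311 330 [130  88  36]
180 311 330 [131  89  36]
181 311 329 [131  89  35]
182 312 329 [131  90  36]
183 312 329 [131  89  36]
184 313 328 [131  89  36]
185 314 327 [130  88  36]
186 315 326 [130  89  38]
187 316 325 [126  89  44]
188 320 321 [118  92  61]
```

```bash
cat > rel.py <<'E'
from h import *
def cen(m,box):
    x0,x1,y0,y1=box;yy,xx=np.nonzero(m[y0:y1,x0:x1]);return np.array([xx.mean()+x0,yy.mean()+y0]),len(xx)
xh=yh=None
for i in range(4):
    f=viewer.grab_frame('wrist');s=bot.get_state();im=f['image'].astype(int);E=f['extrinsics'];R=s['tool_rot']
    h=cv2.cvtColor(f['image'],cv2.COLOR_RGB2HSV)
    pin,n1=cen((h[:,:,1]>120)&(h[:,:,0]>8)&(h[:,:,0]<22),(305,340,160,192))
    hole,n2=cen(im.sum(2)<165,(314,335,200,224))
    ch=f['extrinsics'][:3,:3]; xh=-ch[:2,1]/np.linalg.norm(ch[:2,1]);yh=ch[:2,0]/np.linalg.norm(ch[:2,0]);xh=-xh if xh@[.4,.9]<0 else xh
    zt=E[2,3]+.0314  # TCP height by camera
    p=ray(f,pin+[0,1.],zt-.202+.0125)[:2]-.044*xh
    a=ray(f,hole,.083+.018)[:2]
    print(pin,n1,hole,n2,'TCP',np.round(s['tool_pos'],4),'cam',np.round(E[:3,3],4),'camrel',np.round(R.T@(E[:3,3]-s['tool_pos']),4),'axis',np.round(a,4),'need mm',np.round([(a-p)@xh*1e3,(a-p)@yh*1e3],1))
E
python3 rel.py
```

```text
[320.36260623 176.90934844] 353 [323.72477064 209.88990826] 109 TCP [0.6091 0.044  0.3574] cam [0.6407 0.1181 0.3258] camrel [ 0.0806 -0.0009  0.0316] axis [0.61   0.0447] need mm [1.6 2.3]
[320.35875706 176.94067797] 354 [323.40740741 208.94444444] 108 TCP [0.6091 0.0435 0.3577] cam [0.6408 0.1173 0.3259] camrel [ 0.0803 -0.0008  0.0317] axis [0.6101 0.0447] need mm [2.3 2.1]
[320.35875706 176.94067797] 354 [323.09090909 208.36363636] 110 TCP [0.6092 0.0432 0.3579] cam [0.6408 0.1168 0.3262] camrel [ 0.0801 -0.0008  0.0317] axis [0.6102 0.0448] need mm [2.8 1.9]
[320.35310734 176.87853107] 354 [322.76363636 208.07272727] 110 TCP [0.6092 0.0431 0.3581] cam [0.6409 0.1165 0.3264] camrel [ 0.0799 -0.0007  0.0317] axis [0.6101 0.0448] need mm [2.9 1.6]
```

Request:
{"api": "play_rows", "payload": {
  "increments": [
    [0.007, 0.005, 0.03, 0],
    [0.007, 0.005, 0.06, 0],
    [0.007, 0.005, 0.1, 0],
    [0.007, 0.005, 0.1, 0],
    [0.007, 0.005, 0.1, 0],
    [0.007, 0.005, 0.1, 0],
    [0.007, 0.005, 0.1, 0],
    [0.007, 0.005, 0.1, 0]
  ]
}}

```text
t: 10.35
tool_pos: [0.6118, 0.0455, 0.3288]
tool_rot: [[0.404, 0.915, 0.001], [0.915, -0.404, -0.0], [0.0, 0.001, -1.0]]
ft_force: [0.3, -0.3, -1.8]
opening: 0.203
grasp_force: 59.6
```

```bash
sed -i 's/(314,335,200,224)/(312,338,196,250)/; s/range(4)/range(3)/' rel.py
cat >> rel.py <<'E'
cv2.imwrite('pics/w7.png',cv2.resize(f['image'][100:300,190:456,::-1],None,fx=3,fy=3,interpolation=cv2.INTER_CUBIC)[:600,:798]);np.savez('w7.npz',**f)
E
python3 rel.py
```

```text
[320.35310734 176.95762712] 354 [320.75524476 225.62237762] 143 TCP [0.6117 0.0455 0.3287] cam [0.6435 0.1188 0.2974] camrel [ 0.0798 -0.0005  0.0313] axis [0.6103 0.0446] need mm [-0.4  0.1]
[320.35694051 176.92634561] 353 [321.00699301 225.54545455] 143 TCP [0.6117 0.0455 0.3287] cam [0.6435 0.1188 0.2973] camrel [ 0.0798 -0.0006  0.0314] axis [0.6105 0.0446] need mm [-0.4  0.3]
[320.33615819 176.9039548 ] 354 [321.02816901 225.5915493 ] 142 TCP [0.6117 0.0455 0.3286] cam [0.6435 0.1188 0.2972] camrel [ 0.0798 -0.0005  0.0314] axis [0.6104 0.0446] need mm [-0.4  0.3]
```

View pics/w7.png

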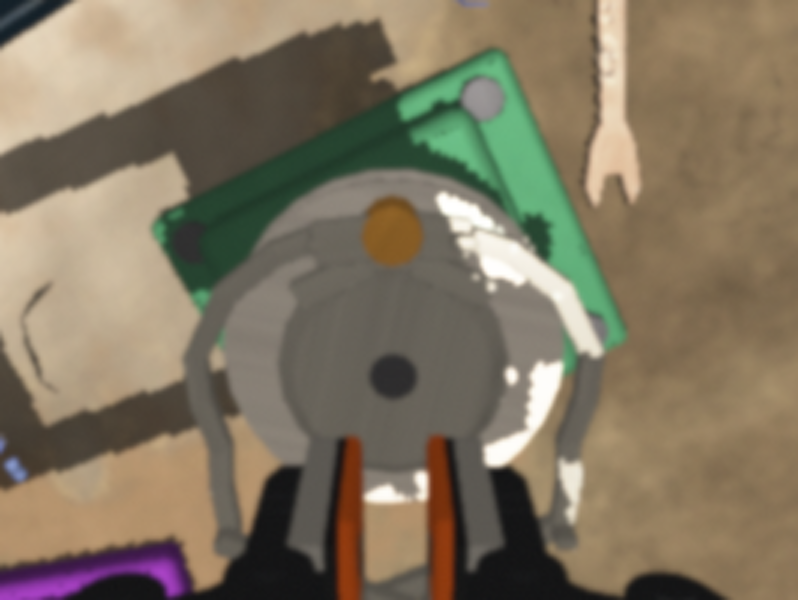

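The ring is centred on the spindle. The hole is at (393,377), the pin at (391,232) and the ears' midline at column 395, so the residual is under 0.5 mm. Lowering slowly.

Request:
{"api": "play_rows", "payload": {
  "increments": [
    [-0.001, 0, 0.02, 0],
    [-0.001, 0, 0.04, 0],
    [-0.001, 0, 0.055, 0],
    [-0.001, 0, 0.07, 0],
    [-0.001, 0, 0.082, 0],
    [-0.001, 0, 0.094, 0],
    [-0.001, 0, 0.106, 0],
    [-0.001, 0, 0.117, 0]
  ]
}}

```text
t: 11.5
tool_pos: [0.6116, 0.0452, 0.2932]
tool_rot: [[0.404, 0.915, 0.0], [0.915, -0.404, 0.0], [0.0, 0.0, -1.0]]
ft_force: [0.3, -0.3, -1.2]
opening: 0.202
grasp_force: 59.6
```

Run:
```python
from h import *
plan([.6117,.0455,.2937])
```

```text
plan [np.float64(0.001), np.float64(-0.0), np.float64(-0.002)] t 11.5 pos [0.6116 0.0452 0.2932] yaw_y -23.8 q6 0.35 F [ 0.3 -0.3 -1.2] op 0.202
```

Request:
{"api": "play_rows", "payload": {
  "increments": [
    [0, 0, 0.003, 0],
    [0, 0, 0.006, 0],
    [0, 0, 0.009, 0],
    [0, 0, 0.012, 0],
    [0, 0, 0.015, 0],
    [0, 0, 0.018, 0],
    [0, 0, 0.02, 0],
    [0, 0, 0.02, 0]
  ]
}}

```text
t: 12.5
tool_pos: [0.6116, 0.0453, 0.2873]
tool_rot: [[0.404, 0.915, -0.0], [0.915, -0.404, 0.0], [-0.0, -0.0, -1.0]]
ft_force: [0.3, -0.1, -1.2]
opening: 0.202
grasp_force: 59.6
```

Request:
{"api": "play_rows", "payload": {
  "increments": [
    [0, 0, 0.003, 0],
    [0, 0, 0.006, 0],
    [0, 0, 0.009, 0],
    [0, 0, 0.012, 0],
    [0, 0, 0.015, 0],
    [0, 0, 0.015, 0],
    [0, 0, 0.015, 0],
    [0, 0, 0.015, 0]
  ]
}}

```text
t: 13.5
tool_pos: [0.6116, 0.0452, 0.283]
tool_rot: [[0.404, 0.915, 0.0], [0.915, -0.404, -0.0], [0.0, 0.0, -1.0]]
ft_force: [0.2, -0.1, -0.4]
opening: 0.198
grasp_force: 59.8
```

Request:
{"api": "play_rows", "payload": {
  "increments": [
    [0, 0, 0.003, 0],
    [0, 0, 0.006, 0],
    [0, 0, 0.009, 0],
    [0, 0, 0.012, 0],
    [0, 0, 0.015, 0],
    [0, 0, 0.015, 0],
    [0, 0, 0.015, 0],
    [0, 0, 0.015, 0]
  ]
}}

```text
t: 14.5
tool_pos: [0.6127, 0.0452, 0.2827]
tool_rot: [[0.404, 0.915, 0.004], [0.915, -0.404, -0.0], [0.001, 0.004, -1.0]]
ft_force: [-5.0, -0.2, 15.5]
opening: 0.201
grasp_force: 63.2
```

Contact is felt at about 0.081, which agrees with the vision estimate. I'll ease the press and let go.

Request:
{"api": "play_rows", "payload": {
  "increments": [
    [0, 0, -0.003, 0],
    [0, 0, -0.006, 0],
    [0, 0, -0.006, 0],
    [0, 0, -0.006, 0],
    [0, 0, -0.006, 0],
    [0, 0, -0.006, 0],
    [0, 0, -0.006, 0],
    [0, 0, -0.006, 0]
  ]
}}

```text
t: 15.5
tool_pos: [0.6126, 0.0452, 0.2828]
tool_rot: [[0.404, 0.915, 0.004], [0.915, -0.404, -0.0], [0.001, 0.004, -1.0]]
ft_force: [-0.5, 0.6, 8.1]
opening: 0.2
grasp_force: 61.4
```

Request:
{"api": "play_rows", "payload": {
  "increments": [
    [0, 0, 0, 0],
    [0, 0, 0, 0],
    [0, 0, 0, 0],
    [0, 0, 0, 0],
    [0, 0, 0, 0],
    [0, 0, 0, 0],
    [0, 0, 0, 0],
    [0, 0, 0, 0]
  ],
  "grip": -1
}}

```text
t: 16.5
tool_pos: [0.6116, 0.0452, 0.2802]
tool_rot: [[0.404, 0.915, 0.0], [0.915, -0.404, 0.0], [0.0, -0.0, -1.0]]
ft_force: [0.5, -1.2, 0.3]
opening: 1.002
grasp_force: 0.0
```

Request:
{"api": "play_rows", "payload": {
  "increments": [
    [0, 0, -0.05, 0],
    [0, 0, -0.12, 0],
    [0, 0, -0.2, 0],
    [0, 0, -0.3, 0],
    [0, 0, -0.4, 0],
    [0, 0, -0.4, 0],
    [0, 0, -0.4, 0],
    [0, 0, -0.4, 0]
  ]
}}

```text
t: 17.5
tool_pos: [0.6111, 0.0452, 0.3984]
tool_rot: [[0.404, 0.915, -0.003], [0.915, -0.404, 0.0], [-0.001, -0.003, -1.0]]
ft_force: [0.5, 0.4, 0.4]
opening: 1.0
grasp_force: 0.0
```

Run:
```python
from h import *
f=grab('wrist');g=viewer.grab_frame('scene')
plan([.6104,.0446,.4])
z=lambda i,x,y,w,h:cv2.resize(i[y:y+h,x:x+w,::-1],(400,300),interpolation=cv2.INTER_CUBIC)
u=proj(f,[[.61,.045,.09]])[0].astype(int);v=proj(g,[[.61,.045,.09]])[0].astype(int);print(u,v)
cv2.imwrite('pics/end.png',np.hstack([z(f['image'],u[0]-68,u[1]-51,136,102),z(g['image'],v[0]-40,v[1]-30,80,60)]))
```

```text
plan [np.float64(-0.003), np.float64(-0.002), np.float64(-0.005)] t 17.6 pos [0.6112 0.0452 0.3986] yaw_y -23.8 q6 0.35 F [ 0.5 -0.8  0.2] op 0.996
[322 193] [292 158]
```

View pics/end.png

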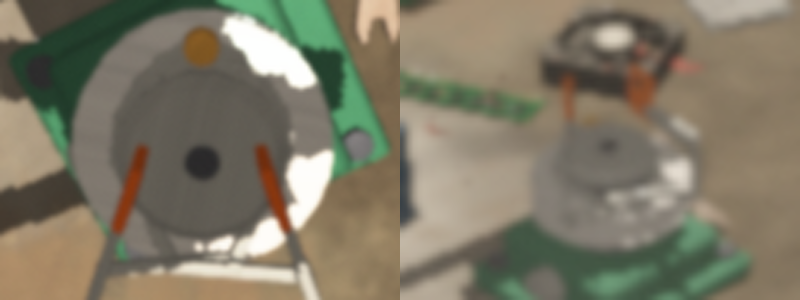

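The end view shows the ring hidden under the spindle end at (202,150), with the pin at (202,46) clear of it. The ears are splayed wide and symmetric, so the clip sits in the groove, and the gripper is clear. Handing in.

```bash
python3 -c "
from workcell import bot
print(bot.finish_job())"
```

```text
the job is handed in; nothing more can be done
None
```

I handed the job in at about 18 s: the clip was lowered onto the pulley and let go, and the last pictures show its ring contracted in the spindle groove. The hand-in gave no verdict.

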